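# Open a specimen jar whose screw lid has stuck

### The arm

A 6-joint arm with a two-finger parallel gripper is mounted at the origin on the work surface. World frame = base frame: x ahead of the robot, y to its left, z up, the work surface at z = 0. Lengths are in m, angles in rad, forces in N, time in s.
With the tool pointing down it reaches from about 0.35 to 0.975 m from the base axis. Payload 4.9 kg.
Tool frame: the origin (TCP) lies on the mounting face of the last link; the fingertips stand 173 mm ahead of it and the grasp point (between the pads) lies 155 mm ahead of it; z points along the fingers, y is the line along which they close (so a half turn about z gives the same grasp; the last joint's range is limited). The gripper opens to 85 mm and grips with 20 to 120 N. Pads are 22 mm wide; open, the fingers measure 114 mm over their backs; the gripper's body (76 mm by 85 mm) begins 54 mm behind the grasp point. The pads swing forward as they close: fully open they stand 13 mm farther back than shut.
Start: joints at [-1.279, 0.053, 1.613, -0, 1.476, -0.119], TCP at [0.25, -0.573, 0.405] pointing down, gripper open.
Joint ranges: [-3.01, 3.01], [-1.01, 2.22], [0.06, 2.58], [-1.02, 4.17], [0.09, 2.62], [-3.14, 3.14]. Speed limits (rad/s): [2.57, 2.57, 3.14, 3.14, 3.14, 3.14].

### API

Orientations are given as a rotation vector (axis times angle).
In Python, from station import monitor, eyes, finish_job gives the robot as it stands. The module is installed in compiled form; this text tells all that it offers.
- The arm moves only by the tool step_arm, never from a script. Its argument "commands" is a list of rows, each a list of 3 entries, a list of its own where there are three numbers: the opening in per cent of the stroke, from 0 (shut) to 100 (fully open), then the shift along the tool's x, y, z in mm, then the turn about the tool's z in degrees. In form: [[hand, [x, y, z], yaw], ...]. A call has 1 to 12 rows; each row is the pose to reach, as a shift and turn from the pose commanded when the call began, along the tool's axes at that moment; what a row does not reach only later rows make up. A row lasts 1/8 s, in which the tool goes at most 62.5 mm and 10.7 degrees, less where a joint would pass 70% of its speed; a pose out of reach is approached as far as the arm can. A call with a gripper value outside its range is refused whole. The fingers move at their own pace and stop on an object; "squeeze" is the grip in N (left out, the last holds). Time passes only in rows, so rows that repeat a pose let the fingers close. It gives the time, the measured TCP pose, the force, the opening and the grip force at its end, in the units of the state.
- monitor.get_obs(): the state, without advancing time (a new reading comes with each control period).
- eyes.get_image(name): name is "scene" or "top" or "wrist"; returns the picture (420x560x3 uint8, red, green, blue); there is no depth.
- eyes.camera_info(name): a dict with "camera_matrix" (3x3 intrinsics, pixels), "extrinsics" (4x4, takes a point from camera to world coordinates). Camera axes: x right, y down, z forward; pixel columns grow to the right and rows downward; lengths in m; the calibration is good to about 2 mm. A picture is of the moment at which its call begins: read the wrist's pose just before it. camera_info takes no time and is no camera call; for the wrist camera it gives the pose at the moment of the call.
- finish_job(): hands the job in; it is judged then, once.
The state is a dict: "t": time; "q": joint angles; "dq": joint speeds; "effort": joint torques, N m; "tool_pos": TCP position; "tool_rot": TCP orientation; "contact_force": force on the tool from outside, world axes, zero at the start; "wrist_torque": the same for the moment, N m; "opening": finger opening in m; "grip_force": force on a finger pad.
Only numpy, scipy, OpenCV 4.12 (cv2) and the standard library are available. Lean on these libraries where they do the work, as an engineer would, in place of code of your own. Each camera call takes 0.05 s, during which the arm holds its last target. There are 200 camera calls.

### The job

The screw lid of the square specimen jar in the holder has stuck: take a firm grip, crack it loose with a short hard twist counter-clockwise, then spin it off the thread and lay it flat, right way up, in the white tray, letting go only once it is down. Go by feel and follow the lid as it climbs: the jar must stay down in its holder, so don't pull it up with the lid, and don't press down on it either, as its old glass foot cracks easily. Leave everything else on the table where it is.

Things in the scene. Friction and masses are not known exactly. Their poses are not given: they have to be found in the camera images.
- jar: Square clear glass specimen jar with dry vertebrae in it, 66 x 66 mm, body 56 mm high, 0.5 to 0.66 kg, standing loose in the holder's socket with 1.2 mm of play on each side. The socket keeps it from turning; only its weight keeps it down. Origin: centre of its underside; z up.
- jar_rim (a point): Centre of the jar's mouth, 88 mm above the jar's origin, under the lid. The neck is 43 mm across, 51 mm over its thread, and rises from the shoulder, which is 56 to 64 mm above the jar's origin. Thread: level at the tight end, where the lid turns without climbing, then coarse and rising; when it begins to climb, and when it is free, must be felt.
- lid: The jar's lid: black knurled round screw lid, 58 mm across, 24 mm high, 60 g, open underneath, 2 mm skirt. Origin: centre of the skirt's lower edge; z up. Screwed tight it sits 70 mm above the jar's origin, 6 mm clear of the shoulder. It unscrews counter-clockwise seen from above.
- lid_top (a point): Centre of the lid's top face, 24 mm above its origin; a white label and a red dot lie off centre. Stuck, the lid holds to about 1.4 N m over the first 30 to 80 degrees (grip it with some 30 N; at 10 N the fingers slip round); then it turns easily. It comes off after 150 to 190 degrees in all, differing from jar to jar: before that the thread holds it, and pulling up lifts the jar.
- holder: Jar holder fixed to the table: grey base plate 130 mm square, 10 mm thick, with a square aluminium and rubber socket on it, 88 mm square outside, its walls up to 40 mm above the table. Origin: centre of its underside, axes along its sides.
- pad: Black rubber pad 66 mm square, 3 mm thick, fixed in the bottom of the socket; the jar stands on it, 13 mm above the table, and rests on it with its weight. The jar's foot cracks if it presses on the pad with more than 20 N (its weight included). Origin: centre of the pad's underside.
- tray: White lid tray fixed to the table, 150 mm (its x) by 190 mm (its y), floor 4 mm above the table, rim 18 mm high with a blue edge, wall 4 mm, empty. Origin: centre of its underside.
- bone_box: Bystander: open cream card specimen box, 85 x 120 mm, 35 mm high, with two bones glued in it. Origin: centre of its underside.
- shell_box: Bystander: open cream card specimen box, 85 mm square, 30 mm high, with two shells in it. Origin: centre of its underside.
- amber_jar: Bystander: closed round amber jar with a white lid, 52 mm across, 75 mm high. Origin: centre of its underside.
- shell_jar: Bystander: closed round clear jar with a blue lid, 60 mm across, 90 mm high. Origin: centre of its underside.
- forceps: Bystander: steel forceps lying flat, 140 mm long, 20 mm wide, 7 mm high, between the holder and the tray. Origin: centre of its length, on the table.
- calipers: Bystander: digital calipers lying flat, 190 mm long, 13 mm high. Origin: centre of its length, on the table.
- dust_brush: Bystander: small brush lying flat, 170 mm long. Origin: centre of its length, on the table.
There are look-alikes about, which are no part of the job. What is shaped like the lid but blue is not meant.

How it is judged:
On the way, in this order (a step that is already met when the one before it is completed fails the run):
1. the lid is cracked loose: it has climbed 2 mm on the thread, jar still seated (z of lid in the frame of jar above 0.072 m and horizontal distance between jar and holder below 0.006 m and z of jar in the frame of holder below 0.015 m and angle between jar's own z axis and vertical below 0.06 rad), for 0.1 s.
2. the lid is off the thread: more than 12 mm above its tight seat, jar still seated (z of lid in the frame of jar above 0.082 m and horizontal distance between jar and holder below 0.006 m and z of jar in the frame of holder below 0.015 m and angle between jar's own z axis and vertical below 0.06 rad), for 0.1 s.
At the end, for the whole second after the job is handed in: The lid lies at rest flat on the floor of the tray, top up (within 5 degrees), wholly inside its rim and released; the jar stands upright in its socket (within 6 mm sideways, 2 mm of its pad, 3.5 degrees) (x of lid in the frame of tray between -0.046 and 0.046 m and y of lid in the frame of tray between -0.066 and 0.066 m and z of lid in the frame of tray between 0.001 and 0.007 m and angle between lid's own z axis and vertical below 0.08 rad and linear speed of lid below 0.02 m/s and horizontal distance between jar and holder below 0.006 m and z of jar in the frame of holder below 0.015 m and angle between jar's own z axis and vertical below 0.06 rad); the robot touches nothing.
It fails at once if the jar is lifted more than 2 mm off its pad or tipped more than 9 degrees (z of jar in the frame of holder above 0.015 m or angle between jar's own z axis and vertical above 0.16 rad).
It fails at once if the jar is pressed down on its pad with more than 20 N, its own weight included (contact force between jar and pad above 20 N).
It fails at once if the lid is let fall (faster than 0.5 m/s out of the fingers) (linear speed of lid above 0.5 m/s and contact force between the fingers and lid below 0.1 N).
It fails at once if a bystander is moved more than 15 mm (distance of any of bone_box, shell_box, amber_jar, shell_jar, forceps, calipers, dust_brush from where it was at the start of the episode above 0.015 m).
It also fails if it takes over 72 s, if anything falls off the work surface, if the arm or the gripper's body presses on something with over 40 N, if the wrist force passes 120 N, or if a joint passes its speed limit or range.

## Working session

There is one attempt and no reset: what is moved stays moved. The work goes in short steps, Python scripts to look and compute and a tool call to move; the robot and the scene stay as the last step left them, time stands still between calls to the robot, and variables do not carry over. Pictures are saved under pics/ and viewed, at most 10 in all, crops included, and the job is handed in when it is done.

Besides the shell and the picture viewer there is one more tool, called after ">>>" as name(argument=value, ...) on one line, values as JSON. step_arm: Moves the arm, as the interface text tells. Its arguments: {"type":"object","properties":{"commands":{"type":"array"},"squeeze":{"type":"number"}},"required":["commands"]}

```bash
mkdir -p pics; python3 - <<'E'
from station import monitor, eyes
import cv2
o=monitor.get_obs();print(o)
for n in("scene","top"):
    i=eyes.get_image(n);cv2.imwrite(f"pics/{n}0.png",i[:,:,::-1].copy())
    c=eyes.camera_info(n);print(n,c)
print(eyes.camera_info("wrist"))
E
```

```text
{'t': 0.0, 'q': array([-1.27894278e+00,  5.33777483e-02,  1.61430321e+00,  7.01573663e-06,
        1.47596075e+00, -1.19031338e-01]), 'dq': array([ 4.51070013e-04, -2.99939185e-05, -2.31714635e-04, -1.28886587e-03,
       -1.76596843e-03,  8.46653042e-04]), 'effort': array([-3.83796180e-05, -3.93683195e+01, -3.70177531e+01,  5.71573295e-06,
        7.21707882e-03, -2.26603436e-05]), 'tool_pos': array([ 0.24954473, -0.57273313,  0.40344418]), 'tool_rot': array([-3.07352867e+00, -6.40468286e-01,  2.66679636e-04]), 'contact_force': array([ 0.48417908,  0.28652129, -0.42041365]), 'wrist_torque': array([ 0.03107291, -0.03186494,  0.02944114]), 'grip_force': 0.0, 'opening': 0.08513671238144217}
scene {'camera_matrix': array([[443.09288045,   0.        , 276.3349903 ],
       [  0.        , 443.09288045, 209.9887293 ],
       [  0.        ,   0.        ,   1.        ]]), 'extrinsics': array([[ 0.77946401,  0.36529692, -0.50891455,  1.13153814],
       [ 0.62635264, -0.44035602,  0.64324875, -0.71059365],
       [ 0.0108732 , -0.82014922, -0.57204636,  0.73759338],
       [ 0.        ,  0.  
[... 302 characters left out ...]
982116, -0.01582841,  0.01034894, -0.00944485],
       [-0.00790088, -0.14757256, -0.98901967,  1.64293802],
       [ 0.        ,  0.        ,  0.        ,  1.        ]])}
{'camera_matrix': array([[294.7494064 ,   0.        , 281.01874375],
       [  0.        , 294.7494064 , 208.60032285],
       [  0.        ,   0.        ,   1.        ]]), 'extrinsics': array([[ 3.99224153e-01, -8.74156014e-01, -2.76534518e-01,
         3.20369479e-01],
       [-9.16853080e-01, -3.80866442e-01, -1.19671147e-01,
        -5.41795458e-01],
       [-7.11464958e-04,  3.01317137e-01, -9.53523716e-01,
         3.72547238e-01],
       [ 0.00000000e+00,  0.00000000e+00,  0.00000000e+00,
         1.00000000e+00]])}
```

View pics/top0.png

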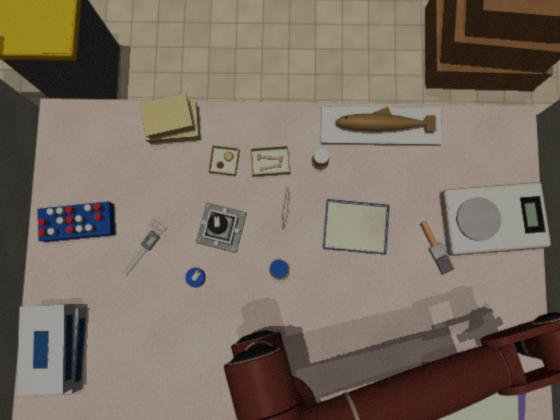

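View pics/scene0.png

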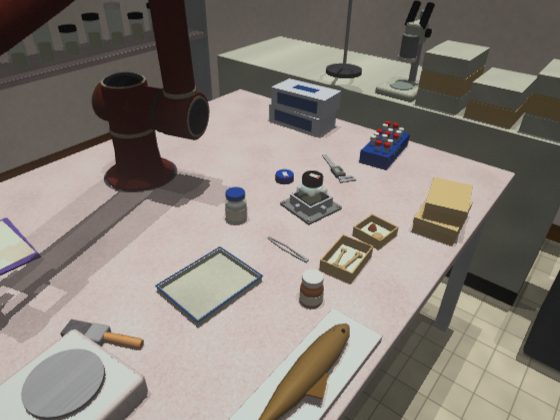

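Candidates: the black round lid on the holder (top 217,224; scene 313,180), the loose blue lid (top 195,277; scene 285,176), and the shell jar's blue lid (top 279,269; scene 236,195). I choose the black one in the holder and will check it in one crop.

```bash
python3 - <<'E'
import cv2,numpy as np
i=cv2.imread("pics/top0.png");s=cv2.imread("pics/scene0.png")
a=cv2.resize(i[190:265,180:260],None,fx=5,fy=5,interpolation=cv2.INTER_CUBIC)
b=cv2.resize(s[160:235,270:350],None,fx=5,fy=5,interpolation=cv2.INTER_CUBIC)
cv2.imwrite("pics/crop1.png",np.hstack([a,b]))
E
```

```text
(no output)
```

View pics/crop1.png

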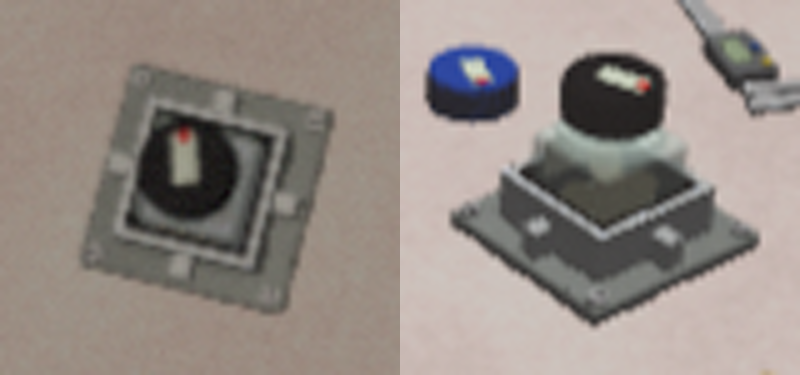

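The crop confirms it: the black knurled lid with white label and red dot, at about (217,224) in top and (312.6,177) in scene, is on the square glass jar. The loose lid to the left is blue, so it's a look-alike. Now the positions.

```bash
cat > h.py <<'E'
import numpy as np
from station import monitor, eyes
def ray(n,px,z,c=None):
    c=c or eyes.camera_info(n);E=c["extrinsics"]
    d=E[:3,:3]@np.linalg.solve(c["camera_matrix"],[*px,1.])
    return E[:3,3]+d*(z-E[2,3])/d[2]
def proj(c,p):
    E=c["extrinsics"];q=c["camera_matrix"]@(E[:3,:3].T@(np.array(p)-E[:3,3]));return q[:2]/q[2]
E
python3 - <<'E'
from h import *
from scipy.spatial.transform import Rotation as R
print("lid",ray("top",(217.2,223.9),.107)[:2],ray("scene",(312.6,177),.107)[:2])
print("holder",ray("top",(221.6,227.6),.01)[:2])
t=ray("top",(356.5,226.2),.018);print("tray",t[:2])
k=[ray("top",p,.018)[:2] for p in((326,200),(389,205),(387,253),(324,247))];print(k)
for n,p,z in(("shelljar",(279,269),.09),("blue",(195,277),.02)):print(n,ray("top",p,z))
o=monitor.get_obs();M=R.from_rotvec(o["tool_rot"]).as_matrix();print(M.round(3))
l=ray("top",(217.2,223.9),.107)[:2]
for nm,p in(("lid",l),("tray",t[:2])):
    d=np.array([*p,.32])-o["tool_pos"];print(nm,(M.T@d*1000).round(1))
E
```

```text
lid [0.53892177 0.19262861] [0.54764882 0.18851075]
holder [0.53933842 0.19135463]
tray [ 0.54951145 -0.22467486]
[array([ 0.62973063, -0.13055995]), array([ 0.61713814, -0.32529015]), array([ 0.46869993, -0.31731562]), array([ 0.48384034, -0.12514084])]
shelljar [0.41186912 0.01039395 0.09      ]
blue [0.38605364 0.26584634 0.02      ]
[[ 0.917  0.399 -0.001]
 [ 0.399 -0.917  0.002]
 [ 0.    -0.002 -1.   ]]
lid [ 571.  -586.    84.8]
tray [ 414.  -199.2   84. ]
```

>>> step_arm(commands=[[100,[40,-41,0],5],[100,[80,-82,0],10],[100,[120,-123,0],16],[100,[160,-164,0],22],[100,[200,-205,0],28],[100,[240,-246,0],34],[100,[280,-287,0],40],[100,[320,-328,0],46],[100,[360,-369,0],52],[100,[400,-410,0],58],[100,[440,-451,0],64],[100,[480,-493,0],74]], squeeze=40)

```text
t: 1.6
tool_pos: [0.492, 0.0696, 0.4044]
tool_rot: [2.845, -1.332, -0.0]
contact_force: [0.4, -0.4, -0.0]
opening: 0.0855
grip_force: 0.0
```

```bash
python3 - <<'E'
from h import *
from scipy.spatial.transform import Rotation as R
o=monitor.get_obs();M=R.from_rotvec(o["tool_rot"]).as_matrix();print(o["q"],M.round(3),o["tool_pos"])
print((M.T@(np.array([.541,.191,.34])-o["tool_pos"])*1000).round(1))
E
```

```text
[-9.24636161e-03 -2.61094623e-01  1.90405386e+00 -1.48696765e-04
  1.49876099e+00  2.43752452e+00] [[ 0.64  -0.768 -0.   ]
 [-0.768 -0.64  -0.   ]
 [ 0.     0.    -1.   ]] [0.49199391 0.06963815 0.40442355]
[ -61.9 -115.4   64.4]
```

>>> step_arm(commands=[[100,[-20,-40,15],0],[100,[-40,-80,40],0],[100,[-61,-114,64],0],[100,[-61,-114,64],0],[100,[-61,-114,64],0],[100,[-61,-114,64],0]])

```text
t: 2.35
tool_pos: [0.5399, 0.1869, 0.3419]
tool_rot: [-2.847, 1.327, -0.002]
contact_force: [-0.6, 0.5, 0.9]
opening: 0.0857
grip_force: 0.0
```

```bash
python3 - <<'E'
from h import *
import cv2
o=monitor.get_obs();print(o["q"],o["tool_pos"],o["tool_rot"],o["contact_force"],o["wrist_torque"])
c=eyes.camera_info("wrist");i=eyes.get_image("wrist");cv2.imwrite("pics/w1.png",i[:,:,::-1].copy())
np.savez("w1.npz",K=c["camera_matrix"],E=c["extrinsics"])
print(proj(c,[.541,.191,.107]),proj(c,[.541,.191,.083]))
E
```

```text
[ 2.03017807e-01 -2.79137382e-02  1.80097877e+00 -2.43430064e-04
  1.36678680e+00  2.64629473e+00] [0.5399341  0.18687748 0.34186085] [-2.84663590e+00  1.32700415e+00 -2.41731473e-03] [-0.56010465  0.50291259  0.93321678] [-0.01851495  0.04082626  0.01384491]
[277.08715275 228.69524376] [277.45337783 218.0306036 ]
```

View pics/w1.png

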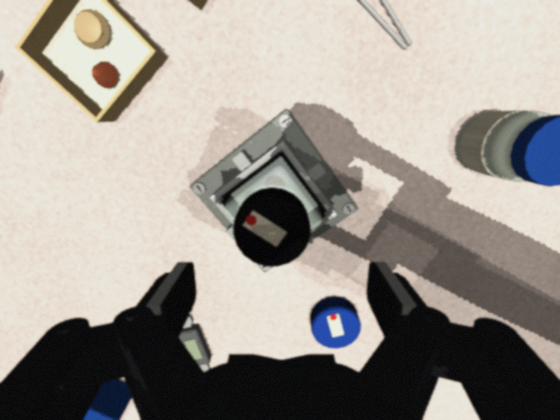

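Wrist picture: the black lid is centred at about (272,227), spans 233–311 across, and has the label and red dot. The blue lid (335,323) and shell jar (540,150) are clear of the fingers. I'll refine by matching the dark blob.

```bash
python3 - <<'E'
from h import *
import cv2
from scipy.optimize import least_squares
from scipy.spatial.transform import Rotation as R
d=np.load("w1.npz");c={"camera_matrix":d["K"],"extrinsics":d["E"]}
i=cv2.imread("pics/w1.png");g=i.max(2);m=np.zeros_like(g);m[175:280,220:325]=g[175:280,220:325]<40
m=cv2.morphologyEx(m,cv2.MORPH_OPEN,np.ones((15,15)))
n,l,s,ce=cv2.connectedComponentsWithStats(m);k=l[227,272] or l[240,285];print(s[k],ce[k])
pts=np.argwhere(l==k)[:,::-1].astype(np.int32);h=cv2.convexHull(pts);b=cv2.boundingRect(h)
M=cv2.moments(h);obs=np.array([M["m10"],M["m01"]])/M["m00"];print(obs,b,cv2.contourArea(h))
a=np.linspace(0,2*np.pi,60)
def mod(p):
    P=np.array([proj(c,[p[0]+.029*np.cos(t),p[1]+.029*np.sin(t),z]) for t in a for z in(.083,.107)],np.float32)
    return cv2.convexHull(P)
def f(p):
    H=mod(p);M=cv2.moments(H);return [M["m10"]/M["m00"]-obs[0],M["m01"]/M["m00"]-obs[1]]
r=least_squares(f,[.541,.191],diff_step=1e-3);print(r.x,cv2.contourArea(mod(r.x)),cv2.boundingRect(mod(r.x)))
o=monitor.get_obs();T=R.from_rotvec(o["tool_rot"]).as_matrix()
print((T.T@(np.array([*r.x,.257])-o["tool_pos"])*1000).round(1))
E
```

```text
[ 241  190   68   75 3201] [277.68509841 227.61761949]
[274.33214286 227.64950739] (241, 190, 68, 75) 4060.0
[0.54080092 0.19465487] 4908.177012508386 (235, 186, 79, 82)
[-5.5 -5.5 84.9]
```

```bash
python3 - <<'E'
from h import *
import cv2
from scipy.spatial.transform import Rotation as R
d=np.load("w1.npz");c={"camera_matrix":d["K"],"extrinsics":d["E"]}
i=cv2.imread("pics/w1.png");g=i.max(2)
print(g[227,225:242],g[227,300:320],g[200,225:250]);print(g[180:195,272],g[258:275,272]);print(g[235,226:242],g[235,303:320])
a=np.linspace(0,2*np.pi,60)
for p in((.541,.191),(.5408,.1947),(.539,.1947),(.5408,.193)):
    P=np.array([proj(c,[p[0]+.029*np.cos(t),p[1]+.029*np.sin(t),z]) for t in a for z in(.083,.107)]);print(p,P.min(0),P.max(0))
o=monitor.get_obs();T=R.from_rotvec(o["tool_rot"]).as_matrix();print(T.round(3))
E
```

```text
[163 136 110  94 100 120 135 121  80  35  14   8   5   5   6   3  10] [  6  12   7  10  11   5   6  10  14  50 100 145 163 166 154 137 116  97
  74  64] [  9  18  32  43  57  66  82  95 106 122 145 169 185 192 194 196 194 185
 155 110  64  32   7  11  10]
[178 183 180 186 193 201 189 125  54  16   3   9   4  11   7] [  8   8   9  11  11  14  18  46 106 172 216 230 233 234 233 233 233]
[232 229 222 210 196 187 168 130  67  21   6   7   9   7   7   8] [ 9  3  6  8  9 13 26 41 49 53 55 55 55 54 58 66 70]
(0.541, 0.191) [237.89598576 183.3077452 ] [316.2342551  263.85637743]
(0.5408, 0.1947) [235.07059062 186.97421983] [313.10041809 267.30034972]
(0.539, 0.1947) [236.99881401 188.398495  ] [314.90068682 268.63782104]
(0.5408, 0.193) [236.46456708 185.36614525] [314.62924298 265.78993124]
[[ 0.643 -0.766  0.002]
 [-0.766 -0.643  0.   ]
 [ 0.001 -0.002 -1.   ]]
```

>>> step_arm(commands=[[100,[-5,-7,15],0],[100,[-5,-7,40],0],[100,[-5,-7,40],0],[100,[-5,-7,40],0],[100,[-5,-7,40],0]])

```text
t: 3.02
tool_pos: [0.5424, 0.1961, 0.302]
tool_rot: [-2.847, 1.325, -0.003]
contact_force: [1.2, 0.3, -0.2]
opening: 0.0855
grip_force: 0.0
```

```bash
python3 - <<'E'
from h import *
import cv2
from scipy.spatial.transform import Rotation as R
o=monitor.get_obs();T=R.from_rotvec(o["tool_rot"]).as_matrix();print(o["tool_pos"],o["contact_force"])
c=eyes.camera_info("wrist");i=eyes.get_image("wrist")[:,:,::-1].copy();cv2.imwrite("pics/w2.png",i)
E=c["extrinsics"];print("cam in tool",(T.T@(E[:3,3]-o["tool_pos"])*1000).round(1),(T.T@E[:3,:3]).round(3))
for y in(-29,29):
  for z in(.083,.107):
    print(y,z,[proj(c,o["tool_pos"]+T@[x/1000,y/1000,0]-[0,0,o["tool_pos"][2]-z]).round(1).tolist() for x in(-10,0,10)])
cv2.imwrite("pics/w2c.png",cv2.resize(i[150:420,130:430],None,fx=2,fy=2,interpolation=cv2.INTER_CUBIC))
E
```

```text
[0.54235782 0.19609783 0.30202236] [ 1.22206643  0.30752882 -0.16284513]
cam in tool [76.9 -0.5 31.1] [[-0.    -0.954 -0.3  ]
 [ 1.    -0.001  0.002]
 [-0.002 -0.3    0.954]]
-29 0.083 [[240.3, 247.1], [239.7, 233.8], [239.1, 220.0]]
-29 0.107 [[235.2, 263.5], [234.4, 248.7], [233.7, 233.5]]
29 0.083 [[323.6, 247.0], [324.2, 233.7], [324.8, 220.0]]
29 0.107 [[328.9, 263.4], [329.7, 248.7], [330.5, 233.4]]
```

View pics/w2c.png

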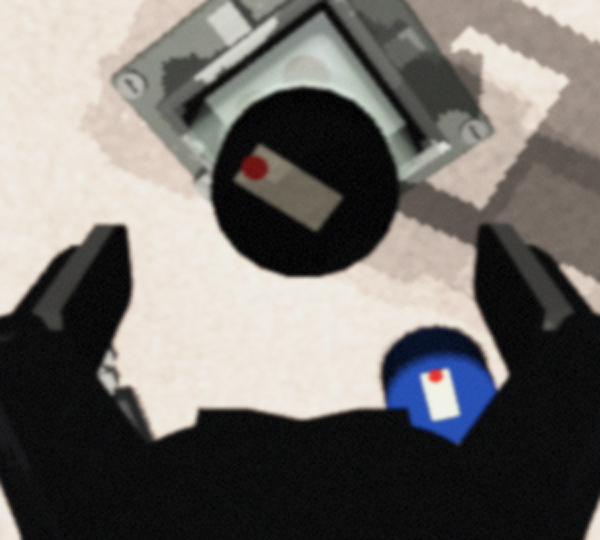

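The crop shows the lid spanning x 211–400 and y 86–276 (full-image centre 282.8, 240.5). It sits symmetrically between the fingertips, whose midpoint is at u≈281.3. The blue lid is clear below right.

```bash
python3 - <<'E'
from h import *
import cv2
from scipy.spatial.transform import Rotation as R
o=monitor.get_obs();T=R.from_rotvec(o["tool_rot"]).as_matrix();c=eyes.camera_info("wrist")
g=cv2.imread("pics/w2.png").max(2);print(g[186:200,283],g[280:294,283],g[240,230:242],g[240,324:336])
a=np.linspace(0,2*np.pi,90)
for x,y in((0,0),(4,0),(0,2),(2,1)):
    q=o["tool_pos"]+T@[x/1000,y/1000,0]
    P=np.array([proj(c,[q[0]+.029*np.cos(t),q[1]+.029*np.sin(t),z]) for t in a for z in(.083,.107)]);print((x,y),P.min(0),P.max(0))
E
```

```text
[192 190 193 202 211 213 187 120  46  15   6   6   8   8] [  4  10  10   7   3  11   9  45 136 214 236 238 239 239] [176 187 194 195 181 135  70  24   9   9   7   5] [ 10   7   8  14  33  65  90 101  96 106 113 116]
(0, 0) [234.39760675 192.74529389] [329.75402305 290.20996375]
(4, 0) [234.08352395 186.80254942] [330.08051012 284.71241438]
(0, 2) [237.69219608 192.74506521] [333.04544303 290.20989949]
(2, 1) [235.89390164 189.78299401] [331.56793539 287.46990883]
```

>>> step_arm(commands=[[100,[0,0,15],0],[100,[0,0,30],0],[100,[0,0,40],0],[100,[0,0,45],0],[100,[0,0,45],0],[100,[0,0,45],0]], squeeze=40)

```text
t: 3.82
tool_pos: [0.5422, 0.1961, 0.2563]
tool_rot: [-2.848, 1.326, -0.001]
contact_force: [0.1, 0.5, -0.1]
opening: 0.0857
grip_force: 0.0
```

>>> step_arm(commands=[[68,[0,0,0],0],[60,[0,0,0],0],[60,[0,0,0],0],[60,[0,0,0],0],[60,[0,0,0],0],[60,[0,0,0],0]], squeeze=40)

```text
t: 4.58
tool_pos: [0.5422, 0.196, 0.2566]
tool_rot: [-2.848, 1.326, -0.001]
contact_force: [-1.5, -0.5, 6.6]
opening: 0.0568
grip_force: 42.7
```

```bash
python3 -c "
from h import *
o=monitor.get_obs();print(o)"
```

```text
{'t': 4.575, 'q': array([ 2.17911211e-01,  7.59391682e-02,  1.84749731e+00, -8.78704175e-05,
        1.21722927e+00,  2.66001168e+00]), 'dq': array([-0.00095864,  0.00043185, -0.00211838, -0.00135519, -0.00420535,
       -0.00117619]), 'effort': array([ 7.09892437e-02, -3.38122523e+01, -3.15996373e+01,  9.40813031e-02,
       -5.30902930e-01,  1.07095236e-02]), 'tool_pos': array([0.54220339, 0.19604687, 0.2566149 ]), 'tool_rot': array([-2.84772071e+00,  1.32550372e+00, -1.23449080e-03]), 'contact_force': array([-1.54782986, -0.48466291,  6.5552103 ]), 'wrist_torque': array([-0.11715946,  0.2164686 , -0.03738511]), 'grip_force': 42.732656663283706, 'opening': 0.0567521962716719}
```

Closing has pushed the lid down by about 6.6 N, so I'll ease up in small steps.

>>> step_arm(commands=[[60,[0,0,-0.5],0],[60,[0,0,-0.5],0]], squeeze=45)

```text
t: 4.82
tool_pos: [0.5421, 0.196, 0.2567]
tool_rot: [-2.848, 1.326, -0.001]
contact_force: [-1.3, -1.2, 5.0]
opening: 0.0564
grip_force: 47.3
```

>>> step_arm(commands=[[60,[0,0,-1.5],0],[60,[0,0,-1.5],0]])

```text
t: 5.08
tool_pos: [0.5418, 0.1959, 0.2568]
tool_rot: [2.848, -1.326, -0.001]
contact_force: [3.0, 0.7, -2.8]
opening: 0.057
grip_force: 49.0
```

>>> step_arm(commands=[[60,[0,0,0.4],-8],[60,[0,0,0.4],-16],[60,[0,0,0.4],-24],[60,[0,0,0.4],-24]])

```text
t: 5.58
tool_pos: [0.5417, 0.1958, 0.2569]
tool_rot: [3.06, -0.706, -0.002]
contact_force: [0.9, -1.1, -0.4]
opening: 0.0569
grip_force: 49.4
```

```bash
python3 -c "
from h import *
o=monitor.get_obs();print(o['wrist_torque'],o['q'][5],o['contact_force'])"
```

```text
[-0.26616457  0.0312122   0.03066725] 2.24235140087352 [ 0.89109752 -1.10441727 -0.40037042]
```

```bash
cat > red.py <<'E'
from h import *
import sys,cv2
o=monitor.get_obs();i=eyes.get_image("wrist")[:,:,::-1].copy();cv2.imwrite(f"pics/{sys.argv[1]}.png",i)
b=i.astype(int);m=(b[:,:,2]>60)&(b[:,:,2]>2*b[:,:,1])&(b[:,:,2]>2*b[:,:,0]);m[:180]=0;m[360:]=0;m[:,:200]=0;m[:,360:]=0
p=np.argwhere(m);print(len(p),p.mean(0)[::-1] if len(p) else "",o["wrist_torque"].round(2),o["contact_force"].round(1),o["q"][5].round(3),o["t"])
E
python3 red.py w3
```

```text
206 [247.41262136 271.0776699 ] [-0.27  0.03  0.03] [ 0.9 -1.1 -0.4] 2.242 5.575
```

>>> step_arm(commands=[[60,[0,0,0],-5],[60,[0,0,0],-10],[60,[0,0,0],-15]])

```text
t: 6.0
tool_pos: [0.5421, 0.1954, 0.257]
tool_rot: [3.126, -0.301, 0.001]
contact_force: [2.0, -3.4, -1.6]
opening: 0.0566
grip_force: 49.4
```

```bash
python3 red.py w4
```

```text
205 [247.62439024 270.91219512] [-0.81 -0.39 -0.63] [ 2.  -3.4 -1.6] 1.98 6.0
```

View pics/w4.png

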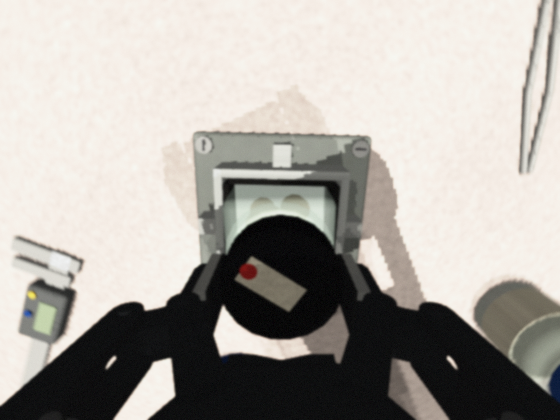

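The lid turned with the gripper without slip: the red dot is fixed at (247,271) in the wrist view and the jar is still square in its holder. Continuing in small turns, watching Fz.

>>> step_arm(commands=[[60,[0,0,0],-5],[60,[0,0,0],-10],[60,[0,0,0],-10]])

```text
t: 6.42
tool_pos: [0.5419, 0.1955, 0.2572]
tool_rot: [3.14, -0.029, -0.001]
contact_force: [0.3, -5.0, 1.1]
opening: 0.0568
grip_force: 49.5
```

>>> step_arm(commands=[[60,[0,0,0],-5],[60,[0,0,0],-10],[60,[0,0,0],-10]])

```text
t: 6.8
tool_pos: [0.542, 0.1959, 0.2575]
tool_rot: [3.131, 0.245, 0.0]
contact_force: [1.0, -2.9, 0.1]
opening: 0.0569
grip_force: 49.6
```

>>> step_arm(commands=[[60,[0,0,0],-5],[60,[0,0,0],-10],[60,[0,0,0],-10]])

```text
t: 7.18
tool_pos: [0.5421, 0.1961, 0.2577]
tool_rot: [3.099, 0.516, 0.001]
contact_force: [1.6, -2.5, 0.8]
opening: 0.0571
grip_force: 49.6
```

>>> step_arm(commands=[[60,[0,0,0],-5],[60,[0,0,0],-10],[60,[0,0,0],-10]])

```text
t: 7.55
tool_pos: [0.5419, 0.1965, 0.2578]
tool_rot: [-3.041, -0.784, -0.001]
contact_force: [0.3, 0.1, 3.1]
opening: 0.0567
grip_force: 49.7
```

Fz is rising, so the thread has begun to climb at about 75°. From here each turn gets some lift.

>>> step_arm(commands=[[60,[0,0,-0.6],-5],[60,[0,0,-1.2],-10],[60,[0,0,-1.2],-10]])

```text
t: 7.92
tool_pos: [0.5415, 0.1963, 0.2581]
tool_rot: [-2.961, -1.045, 0.002]
contact_force: [-0.5, 0.4, -0.0]
opening: 0.0566
grip_force: 49.5
```

>>> step_arm(commands=[[60,[0,0,-0.4],-5],[60,[0,0,-0.8],-10],[60,[0,0,-0.8],-10]])

```text
t: 8.3
tool_pos: [0.5415, 0.1961, 0.2588]
tool_rot: [-2.859, -1.3, 0.002]
contact_force: [0.3, -0.0, -1.1]
opening: 0.0571
grip_force: 49.4
```

>>> step_arm(commands=[[60,[0,0,-0.3],-5],[60,[0,0,-0.6],-10],[60,[0,0,-0.6],-10]])

```text
t: 8.68
tool_pos: [0.5416, 0.196, 0.2594]
tool_rot: [-2.735, -1.544, 0.002]
contact_force: [-0.3, -0.6, -1.8]
opening: 0.0573
grip_force: 49.3
```

>>> step_arm(commands=[[60,[0,0,-0.3],-5],[60,[0,0,-0.5],-10],[60,[0,0,-0.5],-10]])

```text
t: 9.05
tool_pos: [0.5417, 0.196, 0.2599]
tool_rot: [-2.591, -1.776, 0.002]
contact_force: [0.2, 0.1, -2.3]
opening: 0.057
grip_force: 49.3
```

```bash
python3 red.py w5; python3 -c "
from h import *
from scipy.spatial.transform import Rotation as R
o=monitor.get_obs();T=R.from_rotvec(o['tool_rot']).as_matrix();print(np.degrees(np.arctan2(T[1,1],T[0,1])))"
```

```text
201 [247.48756219 271.14427861] [-0.02  0.04  0.07] [ 0.2  0.1 -2.3] 0.587 9.05
-21.118146586680982
```

>>> step_arm(commands=[[60,[0,0,-0.2],-5],[60,[0,0,-0.4],-10],[60,[0,0,-0.4],-10]])

```text
t: 9.48
tool_pos: [0.5417, 0.196, 0.2605]
tool_rot: [-2.425, -1.996, 0.001]
contact_force: [-0.5, -1.3, -2.0]
opening: 0.057
grip_force: 49.2
```

>>> step_arm(commands=[[60,[0,0,-0.3],-5],[60,[0,0,-0.5],-10],[60,[0,0,-0.5],-10]])

```text
t: 9.85
tool_pos: [0.5418, 0.196, 0.261]
tool_rot: [-2.243, -2.2, 0.001]
contact_force: [-2.2, -0.8, -2.5]
opening: 0.0568
grip_force: 49.2
```

>>> step_arm(commands=[[60,[0,0,-0.3],-5],[60,[0,0,-0.5],-10],[60,[0,0,-0.5],-10]])

```text
t: 10.22
tool_pos: [0.5418, 0.196, 0.2616]
tool_rot: [-2.042, -2.387, 0.001]
contact_force: [-0.3, 0.3, -3.5]
opening: 0.057
grip_force: 49.2
```

>>> step_arm(commands=[[60,[0,0,-0.1],-5],[60,[0,0,-0.2],-10],[60,[0,0,-0.2],-10]])

```text
t: 10.6
tool_pos: [0.5419, 0.196, 0.262]
tool_rot: [1.827, 2.556, -0.0]
contact_force: [-0.1, -0.3, -3.4]
opening: 0.0565
grip_force: 49.2
```

>>> step_arm(commands=[[60,[0,0,-0.2],-5],[60,[0,0,-0.4],-10],[60,[0,0,-0.4],-10]])

```text
t: 10.98
tool_pos: [0.542, 0.196, 0.2625]
tool_rot: [1.597, 2.705, -0.0]
contact_force: [-0.2, -0.5, -2.3]
opening: 0.0566
grip_force: 49.2
```

>>> step_arm(commands=[[60,[0,0,-0.3],-5],[60,[0,0,-0.5],-10],[60,[0,0,-0.5],-10]])

```text
t: 11.35
tool_pos: [0.542, 0.196, 0.263]
tool_rot: [1.356, 2.834, 0.0]
contact_force: [-0.1, -0.1, -2.4]
opening: 0.0573
grip_force: 49.3
```

>>> step_arm(commands=[[60,[0,0,-0.2],-5],[60,[0,0,-0.4],-10],[60,[0,0,-0.4],-10]])

```text
t: 11.72
tool_pos: [0.5422, 0.1961, 0.2639]
tool_rot: [1.103, 2.941, 0.001]
contact_force: [-0.4, 1.0, -0.2]
opening: 0.0567
grip_force: 49.4
```

>>> step_arm(commands=[[60,[0,0,-0.2],-5],[60,[0,0,-0.4],-10],[60,[0,0,-0.4],-10]])

```text
t: 12.1
tool_pos: [0.5421, 0.1961, 0.2641]
tool_rot: [0.843, 3.026, 0.0]
contact_force: [1.1, -0.9, -0.6]
opening: 0.0569
grip_force: 49.4
```

At about 189° the pull vanished and the tool jumped up, so the lid is free. A small test lift comes first.

>>> step_arm(commands=[[60,[0,0,-0.7],0],[60,[0,0,-1.2],0],[60,[0,0,-1.2],0]])

```text
t: 12.48
tool_pos: [0.542, 0.196, 0.2651]
tool_rot: [0.839, 3.027, 0.0]
contact_force: [-0.2, 0.0, -1.2]
opening: 0.0569
grip_force: 49.4
```

```bash
python3 red.py w6; python3 -c "
from h import *
o=monitor.get_obs();print(o['q'],o['tool_pos'])"
```

```text
200 [247.45 271.13] [ 0.03 -0.01 -0.03] [-0.2  0.  -1.2] -0.812 12.475
[ 2.17923539e-01  6.51852978e-02  1.84334954e+00 -2.00764784e-05
  1.23294314e+00 -8.12586153e-01] [0.54196232 0.1960076  0.26500791]
```

>>> step_arm(commands=[[60,[0,0,-1],0],[60,[0,0,-2],0],[60,[0,0,-3],0],[60,[0,0,-3],0]])

```text
t: 13.02
tool_pos: [0.542, 0.196, 0.2681]
tool_rot: [0.837, 3.028, 0.0]
contact_force: [-0.4, 0.3, -0.5]
opening: 0.0567
grip_force: 49.4
```

>>> step_arm(commands=[[60,[0,0,-4],0],[60,[0,0,-8],0],[60,[0,0,-12],0],[60,[0,0,-17],0],[60,[0,0,-25],0],[60,[0,0,-38],0],[60,[0,0,-50],0],[60,[0,0,-60],0],[60,[0,0,-60],0],[60,[0,0,-60],0]])

```text
t: 14.28
tool_pos: [0.5418, 0.196, 0.3276]
tool_rot: [-0.837, -3.027, 0.0]
contact_force: [0.0, 0.3, -1.3]
opening: 0.0571
grip_force: 49.4
```

```bash
python3 - <<'E'
from h import *
import cv2
from scipy.spatial.transform import Rotation as R
o=monitor.get_obs();T=R.from_rotvec(o["tool_rot"]).as_matrix();print(o["tool_pos"],o["contact_force"],o["q"])
print((T.T@(np.array([.5495,-.2247,.30])-o["tool_pos"])*1000).round(1))
s=eyes.get_image("scene")[:,:,::-1].copy()
cv2.imwrite("pics/s2.png",cv2.resize(s[80:340,140:480],None,fx=2,fy=2))
E
```

```text
[0.54178346 0.19599241 0.32761263] [ 0.00370663  0.3153348  -1.31503629] [ 2.17962592e-01 -2.89029569e-03  1.80099979e+00 -4.69717636e-06
  1.34409280e+00 -8.13149365e-01]
[-222.8 -356.9   27.7]
```

View pics/s2.png

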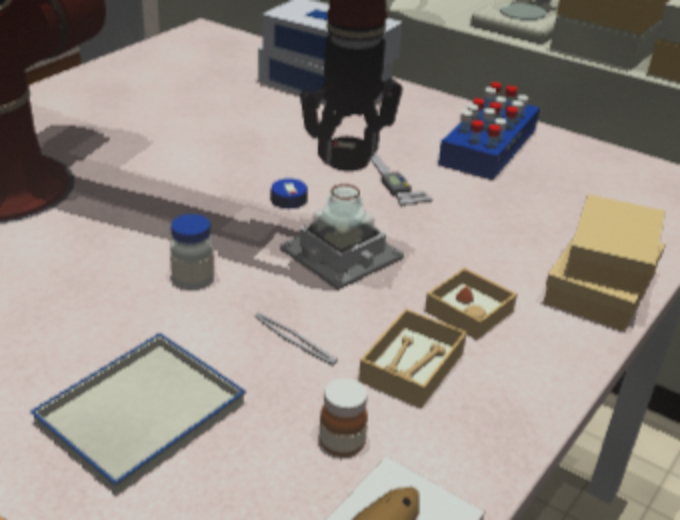

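The picture shows the lid held at about (348,150), the jar's open neck at (345,195) seated in the holder, the tray empty at (140,410), and the bystanders in place. Next I carry the lid over.

>>> step_arm(commands=[[60,[-10,-16,0],0],[60,[-30,-48,0],0],[60,[-55,-88,0],0],[60,[-80,-128,0],0],[60,[-105,-168,0],0],[60,[-130,-208,0],0],[60,[-155,-248,0],0],[60,[-180,-288,0],0],[60,[-202,-324,0],0],[60,[-216,-346,0],0],[60,[-223,-357,0],0],[60,[-223,-357,0],0]])

```text
t: 15.82
tool_pos: [0.5494, -0.2256, 0.3276]
tool_rot: [-0.839, -3.027, -0.0]
contact_force: [-0.1, 0.0, -0.1]
opening: 0.0569
grip_force: 49.4
```

```bash
python3 - <<'E'
from h import *
import cv2
from scipy.spatial.transform import Rotation as R
o=monitor.get_obs();T=R.from_rotvec(o["tool_rot"]).as_matrix();print(o["tool_pos"],o["contact_force"],T.round(3))
i=eyes.get_image("wrist")[:,:,::-1].copy();cv2.imwrite("pics/w7.png",i)
E
```

```text
[ 0.54939683 -0.22557248  0.32762633] [-0.14139294  0.02851032 -0.13020271] [[-0.857  0.515 -0.001]
 [ 0.515  0.857  0.   ]
 [ 0.001  0.    -1.   ]]
```

View pics/w7.png

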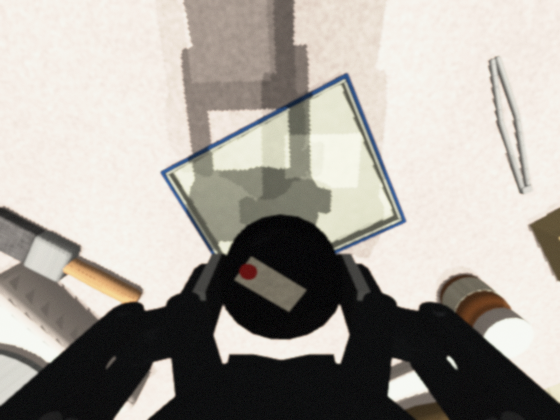

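The lid is still held firmly (label unmoved) over the tray. Going down, then feeling for the floor.

>>> step_arm(commands=[[60,[0,0,15],0],[60,[0,0,35],0],[60,[0,0,60],0],[60,[0,0,85],0],[60,[0,0,110],0],[60,[0,0,128],0],[60,[0,0,138],0],[60,[0,0,143],0],[60,[0,0,143],0],[60,[0,0,143],0]])

```text
t: 17.12
tool_pos: [0.5502, -0.2251, 0.1859]
tool_rot: [0.837, 3.026, -0.001]
contact_force: [0.4, -0.1, -0.5]
opening: 0.0565
grip_force: 49.4
```

>>> step_arm(commands=[[60,[0,0,1],0],[60,[0,0,2],0],[60,[0,0,3],0],[60,[0,0,4],0],[60,[0,0,4],0],[60,[0,0,4],0]])

```text
t: 17.88
tool_pos: [0.5498, -0.2248, 0.1809]
tool_rot: [-0.837, -3.028, -0.0]
contact_force: [0.1, -0.0, -0.3]
opening: 0.0567
grip_force: 49.4
```

>>> step_arm(commands=[[60,[0,0,0.7],0],[60,[0,0,1.4],0],[60,[0,0,2],0],[60,[0,0,2],0]])

```text
t: 18.38
tool_pos: [0.5497, -0.2248, 0.1788]
tool_rot: [-0.837, -3.028, -0.0]
contact_force: [0.6, -1.0, -0.6]
opening: 0.0567
grip_force: 49.4
```

>>> step_arm(commands=[[60,[0,0,0.5],0],[60,[0,0,1],0],[60,[0,0,1],0]])

```text
t: 18.75
tool_pos: [0.5498, -0.2248, 0.1779]
tool_rot: [-0.837, -3.028, -0.0]
contact_force: [0.6, -0.1, -0.2]
opening: 0.0569
grip_force: 49.4
```

>>> step_arm(commands=[[60,[0,0,0.5],0],[60,[0,0,1],0],[60,[0,0,1],0]])

```text
t: 19.12
tool_pos: [0.5498, -0.2248, 0.1769]
tool_rot: [0.838, 3.028, 0.0]
contact_force: [0.4, 0.7, -0.6]
opening: 0.0567
grip_force: 49.5
```

>>> step_arm(commands=[[60,[0,0,0.5],0],[60,[0,0,1],0],[60,[0,0,1],0]])

```text
t: 19.5
tool_pos: [0.5499, -0.2249, 0.1769]
tool_rot: [-0.837, -3.027, -0.0]
contact_force: [-2.6, 2.4, 6.2]
opening: 0.0569
grip_force: 50.2
```

Firm contact at 6 N, so the lid is on the floor. I'll ease off a little and open gently.

>>> step_arm(commands=[[60,[0,0,-0.7],0],[68,[0,0,-0.7],0],[72,[0,0,-0.7],0],[80,[0,0,-0.7],0],[90,[0,0,-0.7],0],[100,[0,0,-0.7],0],[100,[0,0,-0.7],0],[100,[0,0,-0.7],0]], squeeze=20)

```text
t: 20.5
tool_pos: [0.5498, -0.2249, 0.1767]
tool_rot: [0.837, 3.028, -0.0]
contact_force: [0.6, 0.2, 0.6]
opening: 0.0857
grip_force: 0.0
```

>>> step_arm(commands=[[100,[0,0,-5],0],[100,[0,0,-15],0],[100,[0,0,-40],0],[100,[0,0,-80],0],[100,[0,0,-120],0],[100,[0,0,-150],0],[100,[0,0,-150],0],[100,[0,0,-150],0]])

```text
t: 21.5
tool_pos: [0.5495, -0.2247, 0.3259]
tool_rot: [-0.837, -3.027, -0.0]
contact_force: [0.4, -0.5, 1.2]
opening: 0.085
grip_force: 0.0
```

```bash
python3 - <<'E'
from h import *
import cv2
o=monitor.get_obs();print(o["tool_pos"],o["contact_force"],o["t"])
i=eyes.get_image("wrist")[:,:,::-1].copy();s=eyes.get_image("scene")[:,:,::-1]
t=eyes.get_image("top")[:,:,::-1]
cv2.imwrite("pics/f.png",np.vstack([np.hstack([cv2.resize(i,(400,300)),cv2.resize(s,(400,300))]),np.hstack([cv2.resize(s[120:345,150:450],(400,300)),cv2.resize(t[130:310,180:420],(400,300))])]))
E
```

```text
[ 0.54947566 -0.22465458  0.32591845] [ 0.41882929 -0.50442828  1.20615141] 21.5
```

View pics/f.png

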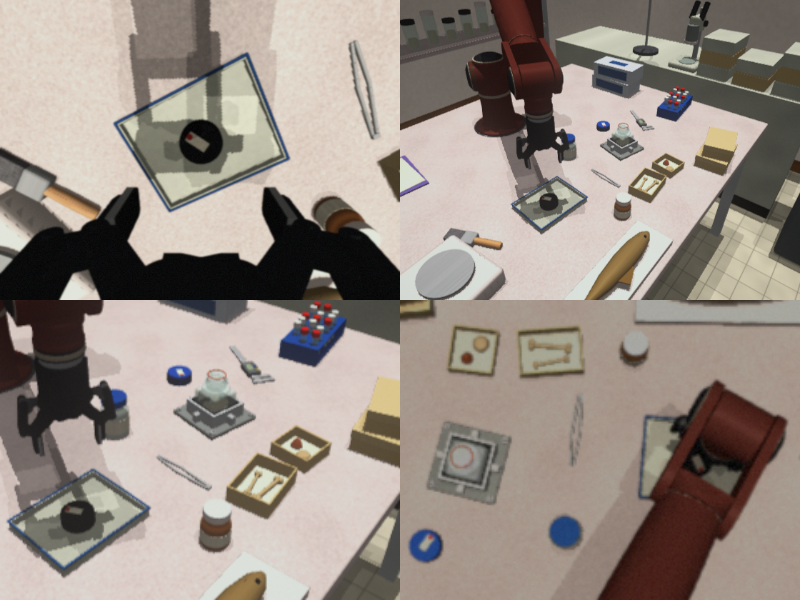

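The lid lies flat and label up near the middle of the tray (wrist view 200,143). The gripper is clear, the open jar is still in its holder, and the bystanders look undisturbed. Handing in.

```bash
python3 -c "
from station import finish_job
print(finish_job())"
```

```text
the job is handed in; nothing more can be done
None
```

The lid came free after about 190 degrees and now lies flat, label up, near the middle of the white tray, released; the jar is still seated in its holder, and the job was handed in at about 22 s of the 72 s allowed, with no verdict shown.

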